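# Flip the caps shut along a row of sample vials

### The arm

A 6-joint arm with a two-finger parallel gripper is mounted at the origin on the work surface; the furniture and walls round the work are solid. World frame = base frame: x ahead of the robot, y to its left, z up, the work surface at z = 0. Lengths are in m, angles in rad, forces in N, time in s.
With the tool pointing down it reaches from about 0.325 to 0.925 m from the base axis. Payload 3.1 kg.
Tool frame: the origin (TCP) lies on the centre line of the jaws, within the pads' length; the fingertips stand 17 mm ahead of it and the grasp point (between the pads) lies 2 mm behind it; z points along the fingers, x is the direction in which the jaws open and shut, and the axes are right-handed (so a half turn about z gives the same grasp; the last joint's range is limited). The gripper opens to 85 mm and grips with 20 to 120 N. Pads are 22 mm wide; open, the fingers measure 114 mm over their backs; the gripper's body (76 mm by 85 mm) begins 54 mm behind the grasp point. The pads swing forward as they close: fully open they stand 13 mm farther back than shut.
Start: joints at [-1.273, 0.217, 1.613, -0, 1.311, -0.112], TCP at [0.249, -0.573, 0.248] pointing down, gripper open.
Joint ranges: [-2.75, 2.75], [-0.78, 2.1], [0.31, 2.55], [-1.13, 4.27], [0.13, 2.63], [-2.58, 2.58]. Speed limits (rad/s): [2.79, 2.79, 3.14, 3.14, 3.14, 3.14].

### API

Orientations are given as a unit quaternion [w, x, y, z].
In Python, from plant import ctrl, optics gives the robot as it stands. The module is installed in compiled form; this text tells all that it offers.
- The arm moves only by the shell command python3 -m pendant 'ROWS' [FORCE]. ROWS is JSON, a list of rows, each a list of 3 entries, a list of its own where there are three numbers: the opening, from 0 (shut) to 1 (fully open), then the shift along the tool's x, y, z in mm, then the turn about the tool's z in rad. In form: [[fingers, [dx, dy, dz], turn], ...]. A call has 1 to 5 rows; each row is the pose to reach, as a shift and turn from the pose commanded when the call began, along the tool's axes at that moment; what a row does not reach only later rows make up. A row lasts 1/8 s, in which the tool goes at most 62.5 mm and 10.7 degrees, less where a joint would pass 70% of its speed; a pose out of reach is approached as far as the arm can. A call with a gripper value outside its range is refused whole. The fingers move at their own pace and stop on an object; FORCE is the grip in N (left out, the last holds). Time passes only in rows, so rows that repeat a pose let the fingers close. It gives the time, the measured TCP pose, the force and the opening at its end, in the units of the state.
- ctrl.read_state(): the state, without advancing time (a new reading comes with each control period).
- optics.camera(name): name is "side" or "top"; returns a dict with "image" (420x560x3 uint8, blue, green, red), "fx", "fy", "cx", "cy" (pixels), "extrinsics" (4x4, takes a point from camera to world coordinates). Camera axes: x right, y down, z forward; pixel columns grow to the right and rows downward; lengths in m; the calibration is good to about 2 mm. A picture is of the moment at which its call begins. There is no depth.
- ctrl.hand_in(): hands the job in, once; it reports no verdict.
The state is a dict: "time_s": time; "q": joint angles; "joint_velocities": joint speeds; "effort": joint torques, N m; "tcp_pos": TCP position; "orientation": TCP orientation; "wrist_force": force on the tool from outside, world axes, zero at the start; "wrist_torque": the same for the moment, N m; "grip_width": finger opening in m.
Only numpy, scipy, OpenCV 4.12 (cv2) and the standard library are available. Lean on these libraries where they do the work, as an engineer would, in place of code of your own. Each camera call takes 0.05 s, during which the arm holds its last target. There are 200 camera calls.

### The job

The sample vials in the rack's front row are dry and must be shut against dust. Run the fingertips along the row from the hinge side, beginning at the left end as the robot sees it (vial 1) and going on to the right end (vial 4), so that the open flip caps fold over one after another, and press every cap down lightly until it is fully shut. Grasp and lift nothing, keep the rack where it stands, and leave alone the screw-cap vials in the back row and the beaker beside the rack.

Things in the scene. Friction and masses are not known exactly. Their poses are not given: they have to be found in the camera images.
- rack: loose grey plastic vial rack, 100 x 219 x 44 mm, about 0.85 kg; origin at the centre of its underside, z up; two rows of four 32 mm holes along its y axis (rows at x = -23 and +23 mm, places at y = +75, +25, -25, -75 mm), pocket floors 8 mm above its origin. The x = -23 mm row, nearer the robot, holds the flip-cap vials, the other two screw-cap vials
- flip_vial_1: white plastic flip-cap vial no. 1 of the row (1 to 4 from the rack's +y end to its -y end), loose in the rack's place y = +75 mm; 29 mm body, 34 mm rim, rim top 62 mm above the origin; origin at the centre of its underside, z up; the strap hinge of its cap lies on its own +y side, 18.5 mm from its axis and 62 mm above its origin, the hinge line along its x axis
- cap_1 (a joint): angle (rad) of the flip cap of vial 1: 0 shut on the rim, about 1.57 standing upright, larger leaning back toward +y; stiff hinge (about 0.02 N m friction, so about 1 N at the middle of the cap): the cap stays where it is left
- cap_1_top (a point): middle of the outer face of cap 1, a white disc 34 mm across and 3.6 mm thick with a short plug below and a thumb tab opposite the hinge that ends 42 mm from the hinge; when the cap is shut this point is 66 mm above the vial's origin, on its axis, 74 mm above the bench
- flip_vial_2: white plastic flip-cap vial no. 2 of the row (1 to 4 from the rack's +y end to its -y end), loose in the rack's place y = +25 mm; 29 mm body, 34 mm rim, rim top 62 mm above the origin; origin at the centre of its underside, z up; the strap hinge of its cap lies on its own +y side, 18.5 mm from its axis and 62 mm above its origin, the hinge line along its x axis
- cap_2 (a joint): angle (rad) of the flip cap of vial 2: 0 shut on the rim, about 1.57 standing upright, larger leaning back toward +y; stiff hinge (about 0.02 N m friction, so about 1 N at the middle of the cap): the cap stays where it is left
- cap_2_top (a point): middle of the outer face of cap 2, a white disc 34 mm across and 3.6 mm thick with a short plug below and a thumb tab opposite the hinge that ends 42 mm from the hinge; when the cap is shut this point is 66 mm above the vial's origin, on its axis, 74 mm above the bench
- flip_vial_3: white plastic flip-cap vial no. 3 of the row (1 to 4 from the rack's +y end to its -y end), loose in the rack's place y = -25 mm; 29 mm body, 34 mm rim, rim top 62 mm above the origin; origin at the centre of its underside, z up; the strap hinge of its cap lies on its own +y side, 18.5 mm from its axis and 62 mm above its origin, the hinge line along its x axis
- cap_3 (a joint): angle (rad) of the flip cap of vial 3: 0 shut on the rim, about 1.57 standing upright, larger leaning back toward +y; stiff hinge (about 0.02 N m friction, so about 1 N at the middle of the cap): the cap stays where it is left
- cap_3_top (a point): middle of the outer face of cap 3, a white disc 34 mm across and 3.6 mm thick with a short plug below and a thumb tab opposite the hinge that ends 42 mm from the hinge; when the cap is shut this point is 66 mm above the vial's origin, on its axis, 74 mm above the bench
- flip_vial_4: white plastic flip-cap vial no. 4 of the row (1 to 4 from the rack's +y end to its -y end), loose in the rack's place y = -75 mm; 29 mm body, 34 mm rim, rim top 62 mm above the origin; origin at the centre of its underside, z up; the strap hinge of its cap lies on its own +y side, 18.5 mm from its axis and 62 mm above its origin, the hinge line along its x axis
- cap_4 (a joint): angle (rad) of the flip cap of vial 4: 0 shut on the rim, about 1.57 standing upright, larger leaning back toward +y; stiff hinge (about 0.02 N m friction, so about 1 N at the middle of the cap): the cap stays where it is left
- cap_4_top (a point): middle of the outer face of cap 4, a white disc 34 mm across and 3.6 mm thick with a short plug below and a thumb tab opposite the hinge that ends 42 mm from the hinge; when the cap is shut this point is 66 mm above the vial's origin, on its axis, 74 mm above the bench
- screw_vial_a: white screw-cap vial, 27 mm wide, 48 mm tall, loose in the rack's back row; origin at the centre of its underside; bystander
- screw_vial_b: white screw-cap vial, 28 mm wide, 48 mm tall, loose in the rack's back row; origin at the centre of its underside; bystander
- big_beaker: glass beaker, 81 mm wide, 92 mm tall, standing to the right of the rack; origin at the centre of its underside; bystander. Beyond it, fixed, stands a tall open cardboard carton with spread flaps (about x > 0.43, y < -0.25): swing the arm past it close to the base

How it is judged:
On the way, in this order (a step that is already met when the one before it is completed fails the run):
1. the cap of vial 1 is folded over (less than 0.8 rad open) (value of joint cap_1 below 0.8 rad).
2. the cap of vial 2 is folded over (less than 0.8 rad open), after that of vial 1 (value of joint cap_2 below 0.8 rad).
3. the cap of vial 3 is folded over (less than 0.8 rad open), after that of vial 2 (value of joint cap_3 below 0.8 rad).
4. the cap of vial 4 is folded over (less than 0.8 rad open), after that of vial 3 (value of joint cap_4 below 0.8 rad).
At the end, for the whole second after the job is handed in: All four flip caps are shut (each less than 0.08 rad open, about 3 mm at the thumb tab), the four vials stand fully down in the rack (underside within 4 mm of its floor), and the rack stands level and at rest within 30 mm of where it began (value of joint each of cap_1, cap_2, cap_3, cap_4 below 0.08 rad and angle between rack's own z axis and vertical below 0.05 rad and distance of rack from where it was at the start of the episode below 0.03 m and linear speed of rack below 0.01 m/s and z of each of flip_vial_1, flip_vial_2, flip_vial_3, flip_vial_4 in the frame of rack below 0.012 m); the robot touches nothing.
It fails at once if the rack is pushed more than 40 mm from its place or lifted more than 10 mm (distance of rack from where it was at the start of the episode above 0.04 m or height (world z) of rack above 0.01 m).
It fails at once if a vial is lifted more than 14 mm off the rack's floor (height (world z) of any of flip_vial_1, flip_vial_2, flip_vial_3, flip_vial_4, screw_vial_a, screw_vial_b above 0.022 m).
It fails at once if a cap or its vial is pressed harder than 40 N (contact force between the fingers and flip_vial_1 above 40 N or contact force between the fingers and flip_vial_2 above 40 N or contact force between the fingers and flip_vial_3 above 40 N or contact force between the fingers and flip_vial_4 above 40 N).
It fails at once if a screw-cap vial is touched harder than 2 N (contact force between the fingers and screw_vial_a above 2 N or contact force between the fingers and screw_vial_b above 2 N).
It fails at once if the beaker is moved more than 15 mm (distance of big_beaker from where it was at the start of the episode above 0.015 m).
It also fails if it takes over 58 s, if anything falls off the work surface, if the arm or the gripper's body presses on something with over 40 N, if the wrist force passes 120 N, or if a joint passes its speed limit or range.

## Working session

There is one attempt and no reset: what is moved stays moved. The work goes in short steps, Python scripts to look and compute and a shell command to move; the robot and the scene stay as the last step left them, time stands still between calls to the robot, and variables do not carry over. Pictures are saved under pics/ and viewed, about 8 in all and at most 12, crops included, and the job is handed in when it is done.

```bash
mkdir -p pics
cat > h.py <<'E'
from plant import ctrl, optics
import numpy as np, cv2
def cam(n):
    c=optics.camera(n); c['K']=np.array([[c['fx'],0,c['cx']],[0,c['fy'],c['cy']],[0,0,1]]); return c
def ray(c,u,v,z):
    E=np.array(c['extrinsics']); d=E[:3,:3]@[(u-c['cx'])/c['fx'],(v-c['cy'])/c['fy'],1]; o=E[:3,3]
    return o+d*(z-o[2])/d[2]
def proj(c,p):
    E=np.linalg.inv(np.array(c['extrinsics'])); q=E[:3,:3]@np.array(p)+E[:3,3]
    return c['fx']*q[0]/q[2]+c['cx'], c['fy']*q[1]/q[2]+c['cy']
E
python3 - <<'E'
from h import *
for n in('top','side'):
    c=cam(n); cv2.imwrite(f'pics/{n}0.png',c['image']); print(n,c['fx'],c['cx'],c['cy'],np.round(c['extrinsics'],3).tolist())
s=ctrl.read_state(); print({k:np.round(v,3).tolist() for k,v in s.items()})
E
```

```text
top 498.3684648121983 282.7956867383499 206.11814493956993 [[0.03, -0.996, 0.087, 0.433], [-0.999, -0.031, -0.019, 0.003], [0.021, -0.087, -0.996, 0.939], [0.0, 0.0, 0.0, 1.0]]
side 395.5851425715536 278.34196948736206 209.59656976076468 [[-0.209, 0.826, -0.523, 0.953], [0.978, 0.172, -0.119, 0.101], [-0.008, -0.537, -0.844, 0.8], [0.0, 0.0, 0.0, 1.0]]
{'time_s': 0.1, 'q': [-1.273, 0.218, 1.615, 0.0, 1.311, -0.112], 'joint_velocities': [0.0, -0.002, -0.002, -0.0, -0.001, 0.001], 'effort': [-0.001, -39.808, -30.497, -0.0, 0.004, 0.0], 'tcp_pos': [0.249, -0.573, 0.247], 'orientation': [-0.001, 0.836, -0.548, -0.001], 'wrist_force': [0.144, -0.835, 0.245], 'wrist_torque': [-0.026, 0.008, -0.031], 'grip_width': 0.085}
```

View pics/top0.png

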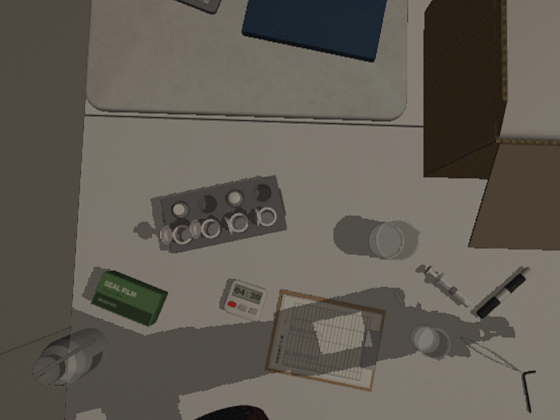

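View pics/side0.png

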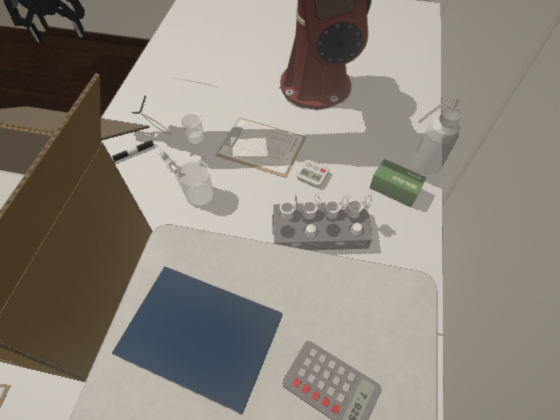

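The top view shows the rack around (222,214). The open caps lie left of their vials at about (180,233), (210,228), (238,223) and (266,216), and the beaker is at (388,240). I'll zoom in and measure the rack.

Run:
```python
from h import *
c=cam('top'); im=c['image']
hs=cv2.cvtColor(im,cv2.COLOR_BGR2HSV)
a=im[160:265,140:300]
s=cam('side'); b=s['image'][185:255,260:385]
A=cv2.resize(a,(800,525),interpolation=cv2.INTER_CUBIC)
B=cv2.resize(b,(800,448),interpolation=cv2.INTER_CUBIC)
cv2.imwrite('pics/topz.png',cv2.convertScaleAbs(A,alpha=1.5)); cv2.imwrite('pics/sidez.png',cv2.convertScaleAbs(B,alpha=1.3))
g=cv2.cvtColor(im,cv2.COLOR_BGR2GRAY)
for p in [(200,245),(222,214),(160,215),(240,180),(140,228)]: print(p,im[p[1],p[0]])
m=np.zeros_like(g); m[160:265,140:300]=(g[160:265,140:300]<90)*255
m=cv2.morphologyEx(m,cv2.MORPH_CLOSE,np.ones((9,9)))
k=max(cv2.findContours(m,0,2)[0],key=cv2.contourArea); r=cv2.minAreaRect(k); print(r); 
for p in cv2.boxPoints(r): print(p.round(1),ray(c,*p,0.044).round(4))
```

```text
(200, 245) [64 67 72]
(222, 214) [65 68 73]
(160, 215) [71 76 80]
(240, 180) [69 75 78]
(140, 228) [71 76 80]
((210.739990234375, 215.1800079345703), (59.02082061767578, 147.03466796875), 78.05582427978516)
[132.7 201.5] [0.5114 0.2548 0.044 ]
[276.6 171.1] [ 0.575  -0.0011  0.044 ]
[288.8 228.8] [ 0.471  -0.0262  0.044 ]
[144.9 259.3] [0.4093 0.2276 0.044 ]
```

View pics/topz.png

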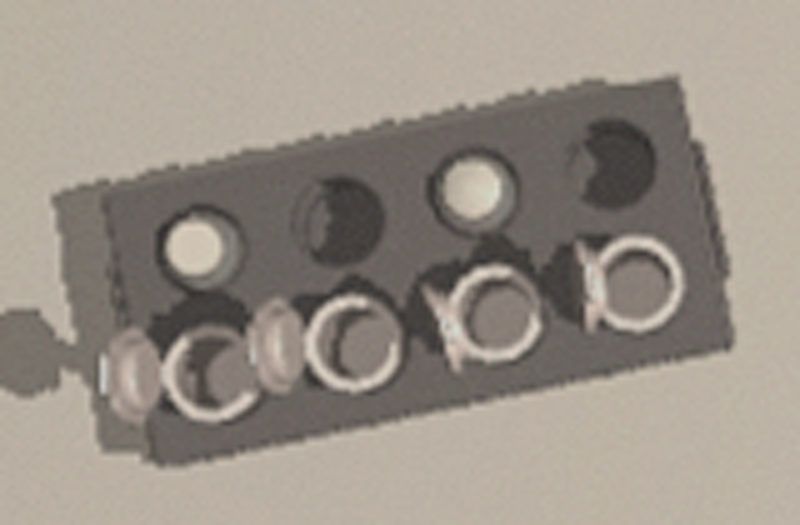

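View pics/sidez.png

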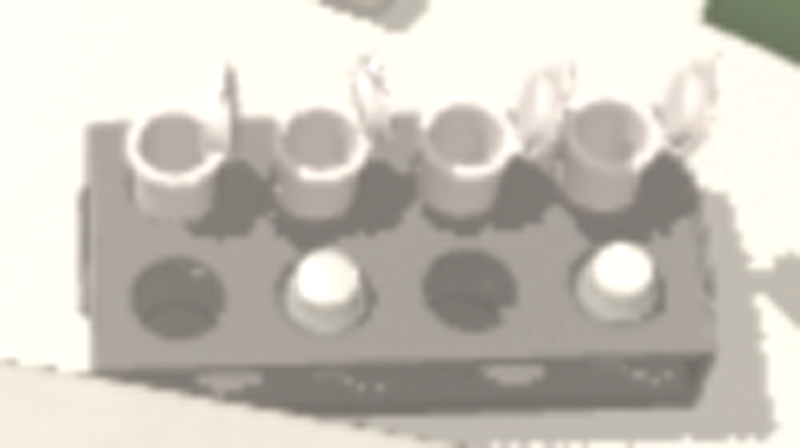

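The crops show vial rims in the zoom at about (210,375), (355,343), (495,313) and (635,283). Caps 1 and 2 lean well back and caps 3 and 4 stand nearly upright. The rack's corners are clear too. Next I'll convert these to world positions.

Run:
```python
from h import *
c=cam('top')
f=lambda u,v,z: ray(c,u/5+139.6,v/5+159.6,z)
V=np.array([f(*p,.070) for p in [(210,375),(355,343),(495,313),(635,283)]]);print(V.round(4))
R=np.array([f(*p,.044) for p in [(105,185),(680,78),(733,348),(155,465)]]);print(R.round(4),R.mean(0).round(4))
u=V[3]-V[0];yaw=np.arctan2(u[1],u[0]);u2=(R[1]-R[0]+R[2]-R[3]);yr=np.arctan2(u2[1],u2[0]);print(yaw,yr)
# rack-model vial positions
y=np.array([np.cos(yr),np.sin(yr)]); x=np.array([-y[1],y[0]])
for s in(-75,-25,25,75): print((R.mean(0)[:2]+y*s/1000-x*.023).round(4))
s=ctrl.read_state(); w,a,b,d=s['orientation']; ty=2*np.arctan2(b,a); 
tx=np.array([np.cos(ty),np.sin(ty)]); tyy=np.array([tx[1],-tx[0]])
print('yaw',ty,'turn',-(yr-ty))
e=np.array([np.cos(yaw),np.sin(yaw)])
tgt=V[0,:2]-e*0.085; dd=tgt-s['tcp_pos'][:2]
print('tgt',tgt,'shift tool xy mm',dd@tx*1e3,dd@tyy*1e3)
for P in [(388,240),(388,225)]: print(ray(c,*P,.09))
```

```text
[[0.4543 0.1601 0.07  ]
 [0.4669 0.1105 0.07  ]
 [0.4788 0.0623 0.07  ]
 [0.4908 0.0139 0.07  ]]
[[ 5.219e-01  2.056e-01  4.400e-02]
 [ 5.674e-01  4.000e-04  4.400e-02]
 [ 4.703e-01 -2.160e-02  4.400e-02]
 [ 4.224e-01  1.828e-01  4.400e-02]] [0.4955 0.0918 0.044 ]
-1.3260614235272423 -1.3466440610275905
[0.4564 0.1598]
[0.4675 0.111 ]
[0.4786 0.0623]
[0.4897 0.0135]
yaw -1.1609892805604178 turn 0.18565478046717265
tgt [0.43371306 0.2425719 ] shift tool xy mm -674.312824776163 -494.38093559792975
[ 0.45521994 -0.19469498  0.09      ]
[ 0.48084158 -0.19440787  0.09      ]
```

```bash
python3 -m pendant '[[0,[-48,-35,0],0],[0,[-96,-70,0],0],[0,[-144,-105,0],0],[0,[-192,-140,0],0],[0,[-240,-175,0],0]]' 20
python3 -m pendant '[[0,[-48,-35,0],0],[0,[-96,-70,0],0],[0,[-144,-105,0],0],[0,[-192,-140,0],0],[0,[-240,-175,0],0]]'
python3 -m pendant '[[0,[-50,-37,0],0],[0,[-100,-73,0],0],[0,[-150,-110,0],0.09],[0,[-198,-146,0],0.18],[0,[-198,-146,0],0.18]]'
```

```text
time_s: 0.88
tcp_pos: [0.314, -0.2816, 0.2483]
orientation: [-0.0, 0.836, -0.549, 0.0]
wrist_force: [0.8, -1.0, 0.4]
grip_width: 0.0001
time_s: 1.5
tcp_pos: [0.379, 0.0083, 0.2487]
orientation: [-0.0, 0.836, -0.549, 0.001]
wrist_force: [1.3, 0.2, -0.0]
grip_width: 0.0003
time_s: 2.12
tcp_pos: [0.4339, 0.2496, 0.2481]
orientation: [-0.0, 0.785, -0.619, -0.0]
wrist_force: [-1.3, 0.2, -0.3]
grip_width: -0.0
```

```bash
python3 -m pendant '[[0,[0,0,50],0],[0,[0,0,100],0],[0,[0,0,145],0],[0,[0,0,145],0]]'
python3 - <<'E'
from h import *
a=cam('top')['image'][140:280,110:310]; b=cam('side')['image'][120:260,250:450]
f=lambda i:cv2.resize(i,(560,392),interpolation=cv2.INTER_CUBIC)
cv2.imwrite('pics/a1.png',cv2.convertScaleAbs(cv2.resize(np.hstack([f(a),f(b)]),(800,280)),alpha=1.3))
E
```

```text
time_s: 2.62
tcp_pos: [0.4299, 0.2437, 0.0994]
orientation: [0.005, 0.783, -0.622, -0.002]
wrist_force: [0.3, -0.0, -0.1]
grip_width: 0.0002
```

View pics/a1.png

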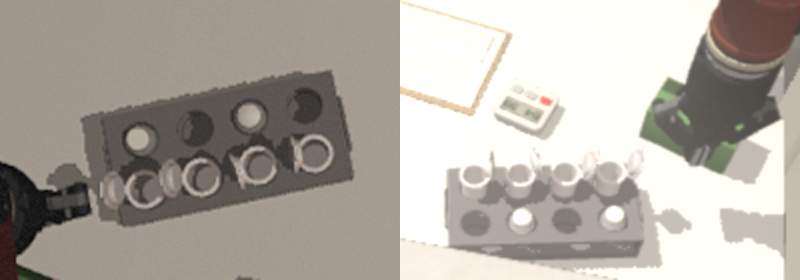

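The fingers hang just left of cap 1, in line with the row, and all four caps are still open. I'll add a hold row to check that the arm has settled.

```bash
python3 -m pendant '[[0,[0,0,0],0],[0,[0,0,0],0]]'
```

```text
time_s: 2.98
tcp_pos: [0.4355, 0.2468, 0.1056]
orientation: [-0.002, 0.784, -0.621, 0.001]
wrist_force: [0.9, -0.4, -0.3]
grip_width: 0.0003
```

```bash
python3 -m pendant '[[0,[6,0,1],0],[0,[14,0,2],0],[0,[22,0,2],0],[0,[30,0,2],0],[0,[38,0,2],0]]'
python3 -m pendant '[[0,[8,0,0],0],[0,[16,0,0],0],[0,[24,0,0],0],[0,[32,0,0],0],[0,[40,0,0],0]]'
python3 - <<'E'
from h import *
a=cam('top')['image'][140:280,110:310]; b=cam('side')['image'][120:260,250:450]
f=lambda i:cv2.resize(i,(560,392),interpolation=cv2.INTER_CUBIC)
cv2.imwrite('pics/a2.png',cv2.convertScaleAbs(cv2.resize(np.hstack([f(a),f(b)]),(800,280)),alpha=1.3))
E
```

```text
time_s: 3.6
tcp_pos: [0.4426, 0.2085, 0.1013]
orientation: [0.0, 0.783, -0.622, -0.0]
wrist_force: [-1.2, 0.8, 0.3]
grip_width: -0.0001
time_s: 4.22
tcp_pos: [0.4517, 0.17, 0.1013]
orientation: [-0.0, 0.783, -0.621, -0.0]
wrist_force: [-0.0, 1.1, 0.5]
grip_width: -0.0002
```

View pics/a2.png

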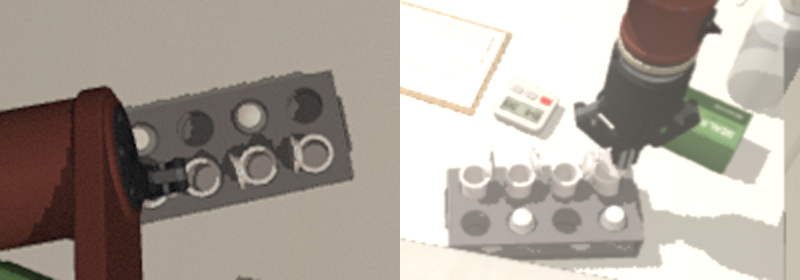

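Cap 1 is folding, the rack hasn't moved, and caps 2–4 are still up. I'll continue along the row.

```bash
python3 -m pendant '[[0,[9,0,0],0],[0,[18,0,0],0],[0,[27,0,0],0],[0,[36,0,0],0],[0,[45,0,0],0]]'
python3 -m pendant '[[0,[9,0,0],0],[0,[18,0,0],0],[0,[27,0,0],0],[0,[36,0,0],0],[0,[45,0,0],0]]'
python3 -m pendant '[[0,[9,0,0],0],[0,[18,0,0],0],[0,[27,0,0],0],[0,[36,0,0],0],[0,[45,0,0],0]]'
python3 - <<'E'
from h import *
a=cam('top')['image'][140:280,110:310]; b=cam('side')['image'][120:260,250:450]
f=lambda i:cv2.resize(i,(560,392),interpolation=cv2.INTER_CUBIC)
cv2.imwrite('pics/a3.png',cv2.convertScaleAbs(cv2.resize(np.hstack([f(a),f(b)]),(800,280)),alpha=1.3))
E
```

```text
time_s: 4.95
tcp_pos: [0.4618, 0.126, 0.1012]
orientation: [-0.0, 0.783, -0.622, -0.0]
wrist_force: [-1.2, 2.2, -0.2]
grip_width: -0.0004
time_s: 5.58
tcp_pos: [0.4722, 0.0822, 0.1013]
orientation: [-0.0, 0.783, -0.621, -0.0]
wrist_force: [0.2, 2.0, -0.3]
grip_width: -0.0002
time_s: 6.2
tcp_pos: [0.4825, 0.0382, 0.1013]
orientation: [-0.0, 0.783, -0.621, -0.0]
wrist_force: [-0.5, 0.7, 0.3]
grip_width: 0.0002
```

View pics/a3.png

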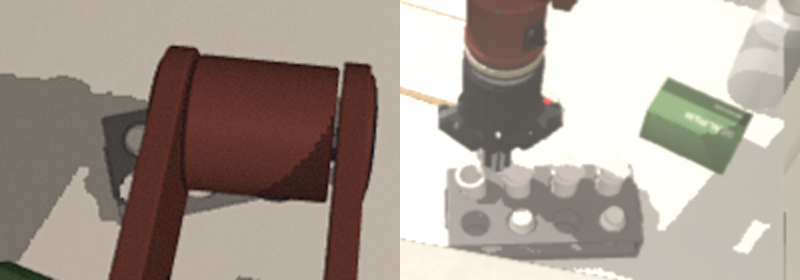

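Caps 1–3 are folded over and cap 4 is being pushed. I'll finish the sweep and then press down on cap 4.

```bash
python3 -m pendant '[[0,[9,0,0],0],[0,[18,0,0],0],[0,[27,0,0],0],[0,[32,0,0],0],[0,[32,0,0],0]]'
python3 -m pendant '[[0,[0,0,3],0],[0,[0,0,6],0],[0,[0,0,9],0],[0,[0,0,10],0],[0,[0,0,10],0]]'
python3 -m pendant '[[0,[0,0,1],0],[0,[0,0,2],0],[0,[0,0,2],0]]'
```

```text
time_s: 6.92
tcp_pos: [0.4899, 0.007, 0.1014]
orientation: [0.0, 0.783, -0.622, 0.0]
wrist_force: [-1.1, 0.6, 0.6]
grip_width: 0.0003
time_s: 7.55
tcp_pos: [0.4897, 0.0078, 0.0913]
orientation: [-0.0, 0.784, -0.621, -0.0]
wrist_force: [-0.6, 0.3, 1.0]
grip_width: 0.0
time_s: 7.92
tcp_pos: [0.491, 0.0077, 0.0911]
orientation: [-0.001, 0.784, -0.621, 0.001]
wrist_force: [-2.2, 1.3, 9.4]
grip_width: -0.0
```

Contact came at a tip height of 74 mm, which is the shut height, with 9 N. I'll press slightly more, lift, and do cap 3.

```bash
python3 -m pendant '[[0,[0,0,1],0],[0,[0,0,1],0]]'
python3 -m pendant '[[0,[0,0,-10],0],[0,[0,0,-20],0],[0,[-17,0,-20],0],[0,[-34,0,-20],0],[0,[-50,0,-20],0]]'
python3 -m pendant '[[0,[0,0,0],0],[0,[0,0,5],0],[0,[0,0,10],0],[0,[0,0,14],0],[0,[0,0,17],0]]'
python3 -m pendant '[[0,[0,0,1],0],[0,[0,0,2],0],[0,[0,0,3],0],[0,[0,0,3],0]]'
```

```text
time_s: 8.18
tcp_pos: [0.4918, 0.0076, 0.0911]
orientation: [-0.001, 0.784, -0.621, 0.002]
wrist_force: [-3.3, 0.4, 12.1]
grip_width: 0.0
time_s: 8.8
tcp_pos: [0.4772, 0.0579, 0.1077]
orientation: [0.0, 0.784, -0.621, -0.001]
wrist_force: [1.2, 0.2, -0.8]
grip_width: 0.0002
time_s: 9.43
tcp_pos: [0.4783, 0.056, 0.0909]
orientation: [0.0, 0.783, -0.622, -0.0]
wrist_force: [0.5, -0.9, 2.7]
grip_width: -0.0
time_s: 9.93
tcp_pos: [0.4799, 0.0558, 0.0907]
orientation: [-0.0, 0.784, -0.621, 0.001]
wrist_force: [-3.3, -1.9, 12.9]
grip_width: -0.0
```

```bash
python3 -m pendant '[[0,[0,0,-10],0],[0,[0,0,-20],0],[0,[-17,0,-20],0],[0,[-34,0,-20],0],[0,[-50,0,-20],0]]'
python3 -m pendant '[[0,[0,0,0],0],[0,[0,0,5],0],[0,[0,0,10],0],[0,[0,0,14],0],[0,[0,0,17],0]]'
python3 -m pendant '[[0,[0,0,1],0],[0,[0,0,2],0],[0,[0,0,3],0],[0,[0,0,3],0]]'
python3 -m pendant '[[0,[0,0,-10],0],[0,[0,0,-20],0],[0,[-17,0,-20],0],[0,[-34,0,-20],0],[0,[-50,0,-20],0]]'
python3 -m pendant '[[0,[0,0,0],0],[0,[0,0,5],0],[0,[0,0,10],0],[0,[0,0,14],0],[0,[0,0,17],0]]'
python3 -m pendant '[[0,[0,0,1],0],[0,[0,0,2],0],[0,[0,0,3],0],[0,[0,0,3],0]]'
```

```text
time_s: 10.55
tcp_pos: [0.4658, 0.1065, 0.1077]
orientation: [0.0, 0.784, -0.621, -0.001]
wrist_force: [1.2, 0.2, 1.2]
grip_width: -0.0001
time_s: 11.18
tcp_pos: [0.4669, 0.1047, 0.0909]
orientation: [0.0, 0.783, -0.622, -0.0]
wrist_force: [0.0, -1.4, 1.7]
grip_width: 0.0
time_s: 11.68
tcp_pos: [0.4686, 0.1047, 0.0908]
orientation: [-0.001, 0.784, -0.621, 0.001]
wrist_force: [-2.6, -1.9, 13.2]
grip_width: -0.0002
time_s: 12.3
tcp_pos: [0.4545, 0.1552, 0.1078]
orientation: [0.0, 0.784, -0.621, -0.0]
wrist_force: [-0.1, 0.2, 0.2]
grip_width: 0.0
time_s: 12.92
tcp_pos: [0.4555, 0.1533, 0.0909]
orientation: [0.0, 0.783, -0.622, -0.0]
wrist_force: [-0.2, -0.7, 2.3]
grip_width: 0.0001
time_s: 13.42
tcp_pos: [0.4571, 0.1534, 0.0908]
orientation: [-0.0, 0.784, -0.621, 0.001]
wrist_force: [-2.2, -2.7, 13.4]
grip_width: 0.0005
```

All four caps stopped the tip at about 74 mm. I'll lift clear, back away and look.

```bash
python3 -m pendant '[[0,[0,0,-20],0],[0,[0,0,-50],0],[0,[0,0,-85],0],[0,[0,0,-120],0],[0,[-30,0,-120],0]]'
python3 -m pendant '[[0,[-30,0,0],0],[0,[-60,0,0],0],[0,[-90,0,0],0],[0,[-120,0,0],0],[0,[-120,0,0],0]]'
python3 -m pendant '[[0,[0,0,0],0],[0,[0,0,0],0]]'
python3 - <<'E'
from h import *
a=cam('top')['image'][160:265,140:300]; b=cam('side')['image'][175:255,262:384]
f=lambda i:cv2.resize(i,(560,368),interpolation=cv2.INTER_CUBIC)
cv2.imwrite('pics/a4.png',np.vstack([cv2.convertScaleAbs(f(a),alpha=1.5)[:300],f(b)[:300]]))
E
```

```text
time_s: 14.05
tcp_pos: [0.4515, 0.1829, 0.2122]
orientation: [-0.003, 0.783, -0.623, 0.002]
wrist_force: [-0.2, 0.1, -0.3]
grip_width: 0.0001
time_s: 14.68
tcp_pos: [0.4206, 0.3011, 0.208]
orientation: [0.0, 0.784, -0.62, -0.0]
wrist_force: [-0.3, -0.7, 0.1]
grip_width: -0.0001
time_s: 14.92
tcp_pos: [0.4215, 0.2989, 0.2081]
orientation: [0.0, 0.783, -0.622, 0.0]
wrist_force: [0.5, -0.3, 0.3]
grip_width: -0.0003
```

View pics/a4.png

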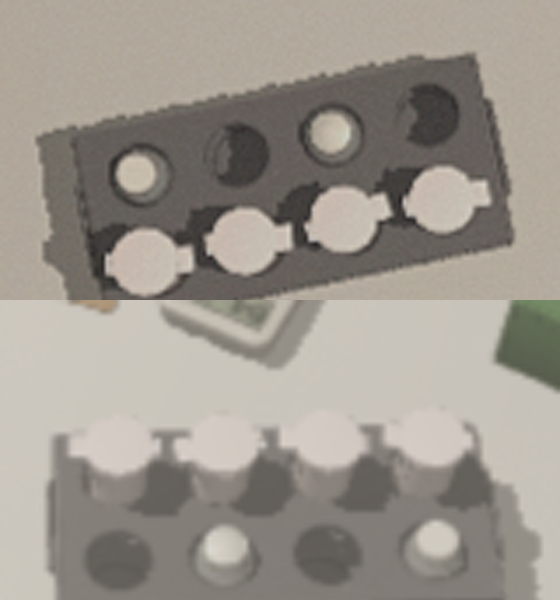

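```bash
python3 -c "
from plant import ctrl
print(ctrl.hand_in())"
```

```text
the job is handed in; nothing more can be done
None
```

All four flip caps look shut, and I handed the job in at about 15 s. The hand-in gives no verdict.

- **Sweep:** With the fingers closed, I ran the tips along the row from vial 1 to vial 4 in one pass. The tips were about 84 mm above the bench, and the caps folded over one after another.
- **Press:** I then pressed each cap with about 12–13 N on the wrist sensor, in the order 4, 3, 2, 1. All four stopped the tips at about 74 mm, which is the height of a shut cap.
- **Last pictures:** The top and side views show four flat white discs with their tabs toward the robot's right. The rack showed no visible shift, and the screw-cap vials look untouched. The fingers were about 0.1 m above and to the left of the rack, touching nothing.
- **Not measured:** I judged the cap angles from the press height and the pictures. The order in which the caps folded was seen only in pictures taken partway along. The beaker wasn't in the last picture, but the arm kept clear of it.
- **Arm swing:** The arm swung a few mm after the fast descent beside the rack, so I slowed the later moves near the vials. No check failed.

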